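# Load a drive cartridge and close up the dock

### The arm

A 7-joint arm with a two-finger parallel gripper is mounted at the origin on the work surface. World frame = base frame: x ahead of the robot, y to its left, z up, the work surface at z = 0. Lengths are in m, angles in degrees, forces in N, time in s.
With the tool pointing down it reaches from about 0.425 to 0.875 m from the base axis. Payload 4.7 kg.
Tool frame: the origin (TCP) lies on the centre line of the jaws, within the pads' length; the fingertips stand 17 mm ahead of it and the grasp point (between the pads) lies 2 mm behind it; z points along the fingers, y is the line along which they close (so a half turn about z gives the same grasp; the last joint's range is limited). The gripper opens to 87 mm and grips with 3 to 60 N. Pads are 19 mm wide; open, the fingers measure 117 mm over their backs; the gripper's body (75 mm by 190 mm) begins 51 mm behind the grasp point.
Start: joints at [77.412, 18.392, -4.016, 83.108, 1.295, 78.541, -3.26], TCP at [0.151, -0.632, 0.24] pointing down, gripper open.
Joint ranges: [-163.93, 163.93], [-17.29, 119.83], [-79.2, 71.16], [3.27, 140.29], [-89.18, 269.18], [5.43, 117.66], [-154.24, 154.24]. Speed limits (degrees/s): [147.25, 147.25, 180, 180, 180, 180, 180].

### API

Orientations are given as [roll, pitch, yaw] about the fixed x, y, z axes, in that order (R = Rz(yaw) Ry(pitch) Rx(roll)).
In Python, from cell import env, read_camera gives the robot as it stands.
- The arm moves only by the shell command python3 -m jog 'ROWS' [FORCE]. ROWS is JSON, a list of rows, each a list of 5 numbers: the opening, from 0 (shut) to 1 (fully open), then the shift along the tool's x, y, z each as a share of 0.02 m, from -1 to 1, then the turn about the tool's z as a share of 45 degrees, from -1 to 1. In form: [[gripper, x, y, z, yaw], ...]. A call has 1 to 12 rows; each row shifts and turns the commanded pose from where the row before left it, along the tool's axes as they then stand; what a row does not reach is not made up. A row lasts 1/12 s, in which the tool goes at most 41.7 mm and 7.16 degrees, less where a joint would pass 70% of its speed; a pose out of reach is approached as far as the arm can. A call with a number of a shift or a turn outside -1 to 1 is refused whole. A call with a gripper value outside its range is refused whole. The fingers move at their own pace and stop on an object; FORCE is the grip in N (left out, the last holds). Time passes only in rows, so rows that do not move let the fingers close. It gives the time, the measured TCP pose, the force, the opening and the grip force at its end, in the units of the state.
- env.get_obs(): the state, without advancing time (a new reading comes with each control period).
- read_camera(name): name is "scene" or "top" or "wrist"; returns a dict with "color" (480x640x3 uint8, red, green, blue), "range_z" (480x640 float32, m along the optical axis (not along the pixel's ray), 0 where there is no reading), "mtx" (3x3 intrinsics, pixels), "k1" (the pictures are not rectified: a ray, as slopes to the right and down, at radius r is drawn at 1 + k1 r^2 times it, then the intrinsics apply), "world_from_camera" (4x4, takes a point from camera to world coordinates); the wrist camera has in their place "T_tool_cam" (4x4, takes a point from camera to tool coordinates, whose origin is the TCP and whose axes are the flange's). Camera axes: x right, y down, z forward; pixel columns grow to the right and rows downward; lengths in m; the calibration is good to about 2 mm. A picture is of the moment at which its call begins: read the wrist's pose just before it.
- env.sign_off(): hands the job in; it is judged then, once.
The state is a dict: "time_s": time; "qpos": joint angles; "joint_velocities": joint speeds; "effort": joint torques, N m; "tool_pos": TCP position; "tool_rot": TCP orientation; "force": force on the tool from outside, world axes, zero at the start; "wrist_torque": the same for the moment, N m; "grip_width": finger opening in m; "grasp_force": force on a finger pad.
Only numpy, scipy, OpenCV 4.12 (cv2) and the standard library are available. Lean on these libraries where they do the work, as an engineer would, in place of code of your own. Each camera call takes 0.05 s, during which the arm holds its last target. There are 200 camera calls.

### The job

Take the longer drive cartridge out of the stand, lay it down flat on its broad side on the bench and let go; then take it again across its width and lay it flat in the dock's bay, with its grey handle end nearer the robot. Then close the dock up: shut the lid fully, and after that swing the steel hold-down arm all the way down onto the lid. Do not drop the cartridge, and leave the shorter blank, the mouse and the screwdriver where they are.

Things in the scene. Friction and masses are not known exactly. Their poses are not given: they have to be found in the camera images.
- cartridge: Loose black drive cartridge, a box 120 mm long (x), 30 thick (y), 60 wide (z), about 0.35 kg; origin at its centre. Starts on a long edge (z up) in one of the stand's two slots. Its -x end is a grey bezel with a handle bar (flush), which starts towards the robot. The broad faces (+y, -y) are alike; either may be up.
- cartridge_handle_end (a point): Middle of the cartridge's grey handle end, 60 mm from its centre along its -x.
- blank: Loose shorter black blank, 80 mm long, otherwise like the cartridge (30 mm thick, 60 mm wide), standing in the other slot. Origin at its centre. Leave it there.
- stand: Fixed dark steel stand, 150 x 150 mm, 18 mm high; origin at the centre of its underside. Two slots along its x, at y = +45 and -45 mm, 128 x 36 mm and 8 mm deep (slot floor 10 mm above the bench), so a cartridge in it reaches from 10 to 70 mm above the bench.
- dock: Fixed grey dock, 220 mm (x) by 190 (y), deck 30 mm above the bench; origin centre of underside, x away from the robot. In mid-deck a shallow open bay 130 (x) by 70 (y), 10 mm deep; a cartridge flat in it stands 20 mm out of the deck, so hold it by its upper 16 mm to lay it in. Lid hinged on the left (+y), hold-down arm on the right (-y).
- bay (a point): Centre of the bay's floor, 20 mm above the bench; axes as the dock's. A seated cartridge's centre is 15 mm above it.
- lid (a joint): Lid angle, rad: 0 fully shut, grows as it opens up and out to the left about the dock's x; starts past upright (1.65 to 1.9), at most 2.0; stays where it is left. The lid is a black vented cover 164 mm (dock x) by 128, a shell 27 mm deep; shut, its top is 57 mm above the bench. A push of 2 to 3 N at its edge moves it.
- lid_hinge (a point): Middle of the lid's hinge line, at dock y = +70 mm, 30 mm above the bench. The line runs along dock x.
- lid_edge (a point): Middle of the lid's free edge, on its outer face: tip of a lip 60 mm wide, 5 mm thick, that sticks out 9 mm. It is 137 mm from the hinge line along the lid and 27 mm to its outer side. Shut, it is at dock y = -67 mm, 57 mm above the bench.
- holddown (a joint): Hold-down arm angle in rad: 0 fully down, lying level on top of the shut lid, along dock +y; grows as it swings up and outward to the right; starts about upright or leaning outward (1.5 to 1.85), at most 2.0; stays where it is left, about 2 N at the tip moves it.
- holddown_hinge (a point): Pivot of the arm, at dock y = -83 mm, 63.5 mm above the bench; the axis runs along dock x. The clevis cheeks beside it are 42 mm apart over their outer faces and reach 74 mm above the bench.
- holddown_tip (a point): Tip of the steel hold-down arm, on its middle line, 90 mm from its pivot. The arm is a flat bar 24 mm wide (dock x), 10 mm thick, with a black rubber grip, 28 mm wide, on its last 27 mm.
- mouse: Loose black computer mouse, 100 x 60 x 33 mm, a bystander. Origin under its middle.
- screwdriver: Loose screwdriver, 190 mm long, lying on the bench, a bystander. Origin under its middle.
Things that resemble listed ones, but are neither listed nor needed, are in the scene too. What is shaped like the cartridge but white is not meant.

How it is judged:
By the outcome, as a careful person would: the job done as asked, in the order asked, and still so for the second after the job is handed in, with the robot touching nothing.
It also fails if it takes over 67 s, if anything falls off the work surface, if the arm or the gripper's body presses on something with over 40 N, if the wrist force passes 120 N, or if a joint passes its speed limit or range.

## Working session

There is one attempt and no reset: what is moved stays moved. The work goes in short steps, Python scripts to look and compute and a shell command to move; the robot and the scene stay as the last step left them, time stands still between calls to the robot, and variables do not carry over. Pictures are saved under pics/ and viewed, at most 10 in all, crops included, and the job is handed in when it is done.

```bash
ls; mkdir -p pics; python3 - <<'E'
from cell import env, read_camera
import cv2,numpy as np
o=env.get_obs();print({k:np.round(v,3) for k,v in o.items()})
for n in("scene","top"):
    c=read_camera(n);cv2.imwrite(f"pics/{n}0.png",c["color"][:,:,::-1]);np.savez(f"{n}0.npz",**c)
    print(n,c["mtx"],c["k1"],c["world_from_camera"].round(3),(c["range_z"]>0).mean())
E
```

```text
pics
{'time_s': np.float64(0.0), 'qpos': array([77.413, 18.438, -4.016, 83.175,  1.296, 78.539, -3.259]), 'joint_velocities': array([-0.042, -0.056, -0.026, -0.061,  0.04 , -0.063,  0.063]), 'effort': array([ 0.0000e+00, -4.9129e+01, -4.0400e-01, -3.1252e+01, -6.4000e-02,
        4.4000e-02,  0.0000e+00]), 'tool_pos': array([ 0.15 , -0.632,  0.238]), 'tool_rot': array([-1.79893e+02,  7.00000e-03,  1.33990e+01]), 'force': array([ 0.041, -0.786, -0.759]), 'wrist_torque': array([-0.   , -0.067,  0.005]), 'grasp_force': np.float64(0.0), 'grip_width': np.float64(0.087)}
scene [[585.62599628   0.         323.99343546]
 [  0.         585.62599628 244.48346067]
 [  0.           0.           1.        ]] 0.025667710720356743 [[-0.718  0.565 -0.408  1.037]
 [ 0.696  0.587 -0.413  0.557]
 [ 0.006 -0.58  -0.814  1.208]
 [ 0.     0.     0.     1.   ]] 0.9959505208333334
top [[548.27322062   0.         315.97798513]
 [  0.         548.27322062 228.85119912]
 [  0.           0.           1.        ]] -0.0453973645457837 [[-0.029 -0.989  0.145  0.272]
 [-0.999  0.025 -0.027 -0.019]
 [ 0.023 -0.146 -0.989  1.398]
 [ 0.     0.     0.     1.   ]] 0.99611328125
```

View pics/top0.png

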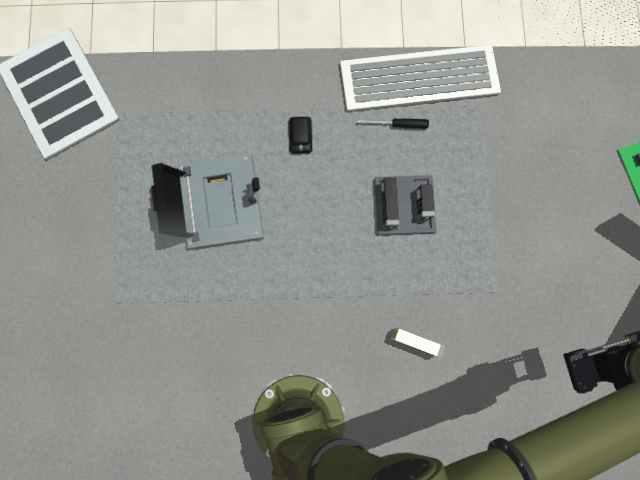

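View pics/scene0.png

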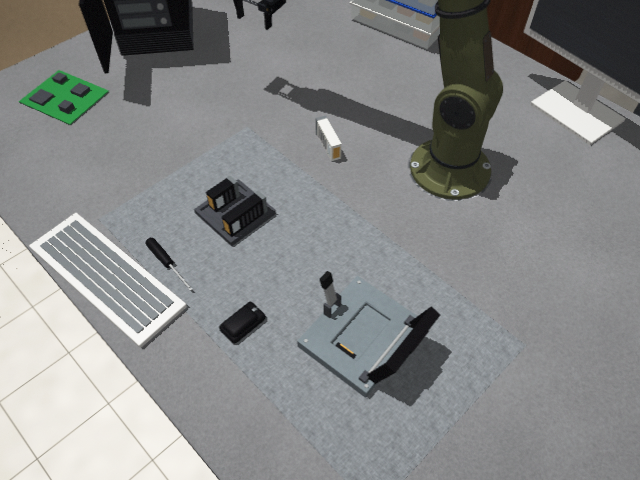

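The top view shows the stand at (405,205): a longer black cartridge in its left slot at (390,203) and a shorter black box in its right slot at (425,200). There is a white look-alike at (417,342), the dock at (220,200), the mouse at (300,135) and the screwdriver at (395,124). The left-slot black box fits the description because it is black and the longer of the two. I'll confirm this in an enlarged crop and measure it.

```bash
cat > h.py <<'E'
import numpy as np,cv2
from scipy.spatial.transform import Rotation as R
def load(n): return dict(np.load(n))
def rays(c,uv):
    k=np.array([c["k1"],0,0,0,0],float)
    p=cv2.undistortPoints(np.float64(uv).reshape(-1,1,2),c["mtx"],k)[:,0]
    return np.c_[p,np.ones(len(p))]
def world(c,uv,z=None):
    T=c["world_from_camera"];d=rays(c,uv)
    if z is None:
        s=np.array([c["range_z"][int(round(v)),int(round(u))] for u,v in np.float64(uv).reshape(-1,2)])
    else: s=(z-T[2,3])/(d@T[:3,:3].T)[:,2]
    return (d*s[:,None])@T[:3,:3].T+T[:3,3]
def cloud(c):
    v,u=np.mgrid[:480,:640];uv=np.c_[u.ravel(),v.ravel()]
    P=world(c,uv);return P[c["range_z"].ravel()>0]
def tri(c1,uv1,c2,uv2):
    A=[];b=[]
    for c,uv in((c1,uv1),(c2,uv2)):
        T=c["world_from_camera"];d=T[:3,:3]@rays(c,uv)[0];d/=np.linalg.norm(d);M=np.eye(3)-np.outer(d,d);A.append(M);b.append(M@T[:3,3])
    return np.linalg.lstsq(np.vstack(A),np.hstack(b),rcond=None)[0]
E
python3 - <<'E'
from h import *
t=load("top0.npz");s=load("scene0.npz")
a=cv2.resize(t["color"][165:245,365:445],(400,400),interpolation=2)
b=cv2.resize(s["color"][170:250,190:280][:, :80],(400,400),interpolation=2)
d=cv2.resize(t["color"][145:257,145:270],None,fx=3.2,fy=3.2)[:, :400]
im=np.zeros((600,800,3),np.uint8);im[:400,:400]=a;im[:400,400:]=b
cv2.imwrite("pics/crop1.png",im[:400,:,::-1])
for n,c in(("top",t),("scene",s)):
    P=cloud(c)
    near=lambda x,y,r:P[(abs(P[:,0]-x)<r)&(abs(P[:,1]-y)<r)]
    ctr=world(c,[(405,205)],0.0)[0] if n=="top" else ctr
    Q=near(ctr[0],ctr[1],.13)
    print(n,"bench",np.median(Q[abs(Q[:,2])<.008][:,2]) , ctr)
    q=Q[(Q[:,2]>.06)&(Q[:,2]<.08)]
    k=cv2.kmeans(np.float32(q[:,1:2]),2,None,(3,50,1e-4),5,0)[1].ravel()
    for i in(0,1):
        w=q[k==i];r=cv2.minAreaRect(np.float32(w[:,:2]*1000));print(" obj",len(w),np.round(r[0],1),np.round(r[1],1),round(r[2],1),"z",np.median(w[:,2]).round(4))
    w=Q[(Q[:,2]>.014)&(Q[:,2]<.022)];r=cv2.minAreaRect(np.float32(w[:,:2]*1000));print(" stand",r,np.median(w[:,2]))
    dc=world(t,[(220,200)],0.03)[0]
    Q=near(dc[0],dc[1],.2)
    w=Q[(Q[:,2]>.026)&(Q[:,2]<.034)];r=cv2.minAreaRect(np.float32(w[:,:2]*1000));print(" deck",r,np.median(w[:,2]))
    w=Q[(Q[:,2]>.016)&(Q[:,2]<.0225)];r=cv2.minAreaRect(np.float32(w[:,:2]*1000));print(" bay?",len(w),r,np.median(w,0))
    w=Q[(Q[:,2]>.08)];print(" high",len(w)); 
    k=cv2.kmeans(np.float32(w[:,1:2]),2,None,(3,50,1e-4),5,0)[1].ravel()
    for i in(0,1): print("  ",len(w[k==i]),np.percentile(w[k==i],[1,50,99],axis=0).round(3).tolist())
E
```

```text
top bench 0.0019381132489788566 [ 0.53364219 -0.29106158  0.        ]
 obj 416 [ 532.8 -332.5] [81.6 31.8] 0.8 z 0.0705
 obj 610 [ 533.  -241.9] [121.   31.5] 1.0 z 0.0705
 stand ((533.8515625, -287.4973449707031), (151.12542724609375, 152.65158081054688), 0.34241384267807007) 0.018367528086561835
 deck ((592.8331298828125, 127.05635070800781), (285.4733581542969, 320.36810302734375), 6.908485412597656) 0.030631033716367995
 bay? 922 ((591.7586669921875, 130.32435607910156), (197.61488342285156, 394.9690246582031), 67.92890167236328) [0.55412922 0.18157809 0.02025511]
 high 1458
   1317 [[0.458, 0.27, 0.081], [0.538, 0.303, 0.145], [0.62, 0.326, 0.156]]
   141 [[0.551, 0.076, 0.081], [0.563, 0.088, 0.149], [0.579, 0.104, 0.159]]
scene bench 0.00134614730212812 [ 0.53364219 -0.29106158  0.        ]
 obj 560 [ 531.4 -242. ] [123.3  37.7] 1.4 z 0.0694
 obj 359 [ 531.2 -332.2] [82.8 37.8] 0.3 z 0.0692
 stand ((532.1292724609375, -288.55206298828125), (154.9585418701172, 154.14505004882812), 89.72994995117188) 0.01789978205921461
 deck ((576.998291015625, 114.27574157714844), (253.47335815429688, 354.82275390625), 19.193323135375977) 0.030132486683525084
 bay? 1423 ((592.8916015625, 111.73585510253906), (226.4077606201172, 318.6221618652344), 19.68344497680664) [0.55937293 0.18295599 0.0196792 ]
 high 1552
   1235 [[0.457, 0.272, 0.084], [0.551, 0.308, 0.145], [0.621, 0.327, 0.155]]
   317 [[0.551, 0.076, 0.081], [0.567, 0.093, 0.13], [0.58, 0.105, 0.158]]
```

View pics/crop1.png

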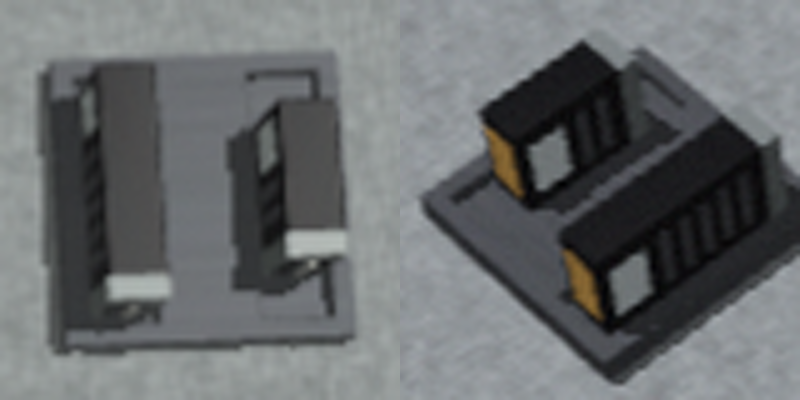

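The crop confirms it. The left-slot box at top-view (390,203) is clearly longer than the right-slot blank at (425,200), is black, and has its light handle end towards the robot. Next I'll measure the dock.

```bash
python3 - <<'E'
from h import *
t=load("top0.npz");s=load("scene0.npz")
for n,c in(("top",t),("scene",s)):
    v,u=np.mgrid[:480,:640];P=world(c,np.c_[u.ravel(),v.ravel()])
    def comp(lo,hi,x0=.4,x1=.7,y0=.04,y1=.4):
        m=((P[:,2]>lo)&(P[:,2]<hi)&(P[:,0]>x0)&(P[:,0]<x1)&(P[:,1]>y0)&(P[:,1]<y1)).reshape(480,640).astype(np.uint8)
        k,l,st,_=cv2.connectedComponentsWithStats(m,connectivity=4);i=1+np.argmax(st[1:,4]);return P[(l==i).ravel()]
    for nm,b in(("deck",(.026,.034)),("bay",(.016,.024,.47,.62,.12,.23))):
        w=comp(*b);r=cv2.minAreaRect(np.float32(w[:,:2]*1000));print(n,nm,len(w),np.round(cv2.boxPoints(r)).tolist(),np.round(r[0],1),np.round(r[1],1),r[2],np.median(w[:,2]).round(4))
    w=comp(.085,.2,.4,.7,.04,.14);print("arm",np.array([[a,*np.median(w[abs(w[:,2]-a)<.006],0)] for a in (.09,.1,.11,.12,.13,.14,.15)]).round(4).tolist())
    w=comp(.07,.2,.4,.7,.22,.4)
    print("lid x",np.percentile(w[:,0],[1,99]),[[a,*np.percentile(w[abs(w[:,2]-a)<.006][:,1],[2,50,98]).round(3)] for a in(.08,.1,.12,.14,.15)])
E
```

```text
top deck 3592 [[432.0, 268.0], [455.0, 77.0], [676.0, 104.0], [652.0, 295.0]] [553.7 186.3] [222.4 192.4] 7.037062644958496 0.0307
top bay 996 [[486.0, 215.0], [495.0, 143.0], [624.0, 160.0], [615.0, 231.0]] [555.2 187.3] [130.4  72.2] 7.347654819488525 0.0208
arm [[0.09, 0.5559, 0.1005, 0.0904], [0.1, 0.562, 0.0992, 0.1005], [0.11, 0.5572, 0.0963, 0.1096], [0.12, 0.5631, 0.0951, 0.1182], [0.13, 0.5598, 0.0924, 0.1321], [0.14, 0.5542, 0.0868, 0.143], [0.15, 0.5649, 0.0814, 0.1529]]
lid x [0.4579792  0.61992204] [[0.08, np.float64(0.267), np.float64(0.293), np.float64(0.305)], [0.1, np.float64(0.269), np.float64(0.3), np.float64(0.311)], [0.12, np.float64(0.275), np.float64(0.293), np.float64(0.307)], [0.14, np.float64(0.285), np.float64(0.311), np.float64(0.328)], [0.15, np.float64(0.287), np.float64(0.306), np.float64(0.324)]]
scene deck 4803 [[427.0, 266.0], [453.0, 75.0], [675.0, 105.0], [649.0, 297.0]] [551.2 185.8] [223.9 193.1] 7.793865203857422 0.0301
scene bay 1385 [[480.0, 214.0], [489.0, 143.0], [618.0, 158.0], [609.0, 229.0]] [549.  185.6] [130.1  71.3] 6.67970085144043 0.02
arm [[0.09, 0.5667, 0.1014, 0.0902], [0.1, 0.5669, 0.099, 0.1005], [0.11, 0.5654, 0.0968, 0.1102], [0.12, 0.568, 0.0947, 0.1193], [0.13, 0.5687, 0.093, 0.1311], [0.14, 0.5699, 0.0909, 0.1392], [0.15, 0.5671, 0.0857, 0.1522]]
lid x [0.45658843 0.62085769] [[0.08, np.float64(0.262), np.float64(0.286), np.float64(0.308)], [0.1, np.float64(0.27), np.float64(0.298), np.float64(0.316)], [0.12, np.float64(0.276), np.float64(0.304), np.float64(0.323)], [0.14, np.float64(0.292), np.float64(0.311), np.float64(0.327)], [0.15, np.float64(0.289), np.float64(0.306), np.float64(0.324)]]
```

```bash
cat > go.py <<'E'
# usage: go.py x y z yaw -> remaining turn share, tool x,y,z shares
import sys,numpy as np
from cell import env
o=env.get_obs();p=o["tool_pos"];y0=o["tool_rot"][2];X,Y,Z,W=map(float,sys.argv[1:])
a=np.radians(W);d=np.array([X,Y,Z])-p
print("t",round(float(o["time_s"]),2),"pos",p.round(4),"rot",np.round(o["tool_rot"],1),"F",np.round(o["force"],1),"w",round(float(o["grip_width"]),4),"g",round(float(o["grasp_force"]),1))
print("turn",round((y0-W)/45,3),"xyz",np.round([(np.cos(a)*d[0]+np.sin(a)*d[1])/.02,(np.sin(a)*d[0]-np.cos(a)*d[1])/.02,-d[2]/.02],2))
E
python3 -m jog '[[0.8,1,-1,0,0.14],[0.8,1,-1,0,0.135],[0.8,1,-1,0,0],[0.8,1,-1,0,0],[0.8,1,-1,0,0],[0.8,1,-1,0,0],[0.8,1,-1,0,0],[0.8,1,-1,0,0],[0.8,1,-1,0,0],[0.8,1,-1,0,0],[0.8,1,-1,0,0],[0.8,1,-1,0,0]]'
python3 go.py 0.5325 -0.242 0.1 1
```

```text
time_s: 1.1
tool_pos: [0.3797, -0.3811, 0.2392]
tool_rot: [-180.0, 0.0, 1.0]
force: [0.3, -0.4, -0.8]
grip_width: 0.0697
grasp_force: 0.0
t 1.1 pos [ 0.3797 -0.3811  0.2392] rot [-180.    0.    1.] F [ 0.3 -0.4 -0.8] w 0.0697 g 0.0
turn 0.0 xyz [ 7.76 -6.82  6.96]
```

```bash
python3 -m jog '[[0.8,1,-1,0.5,0],[0.8,1,-1,0.5,0],[0.8,1,-1,0.5,0],[0.8,1,-1,0.5,0],[0.8,1,-1,0.5,0],[0.8,1,-1,0.5,0],[0.8,0.8,-0.6,0.5,0],[0.8,0.4,0,0.5,0],[0.8,0,0,0,0],[0.8,0,0,0,0]]'
python3 go.py 0.5325 -0.242 0.05 1
python3 - <<'E'
from cell import env,read_camera
from h import *
o=env.get_obs();c=read_camera("wrist")
T=np.eye(4);T[:3,:3]=R.from_euler("xyz",o["tool_rot"],degrees=True).as_matrix();T[:3,3]=o["tool_pos"]
c["world_from_camera"]=T@c["T_tool_cam"];np.savez("w1.npz",**{k:v for k,v in c.items()})
P=cloud(c);q=P[(P[:,2]>.06)&(P[:,2]<.076)&(P[:,1]>-.29)&(P[:,1]<-.19)]
r=cv2.minAreaRect(np.float32(q[:,:2]*1000));print(len(q),r,np.median(q[:,2]) if len(q) else 0)
cv2.imwrite("pics/w1.png",c["color"][:,:,::-1])
E
```

```text
time_s: 1.93
tool_pos: [0.5196, -0.249, 0.1585]
tool_rot: [-180.0, 0.1, 1.0]
force: [-0.8, -0.1, 0.2]
grip_width: 0.0695
grasp_force: 0.0
t 1.93 pos [ 0.5196 -0.249   0.1585] rot [-1.8e+02  1.0e-01  1.0e+00] F [-0.8 -0.1  0.2] w 0.0695 g 0.0
turn -0.001 xyz [ 0.65 -0.34  5.43]
7115 ((535.5469970703125, -244.4906768798828), (112.50666046142578, 30.31245231628418), 0.8563951253890991) 0.07094058873621525
```

```bash
python3 -m jog '[[0.8,0.65,-0.3,0,0],[0.8,0,0,1,0],[0.8,0,0,1,0],[0.8,0,0,1,0],[0.8,0,0,1,0],[0.8,0,0,1,0],[0.8,0,0,0.6,0],[0.8,0,0,0,0],[0.3,0,0,0,0],[0.3,0,0,0,0],[0.3,0,0,0,0],[0.3,0,0,0,0]]' 25
python3 go.py 0.5325 -0.243 0.046 1
```

```text
time_s: 2.98
tool_pos: [0.5346, -0.2421, 0.0489]
tool_rot: [179.9, -0.1, 1.0]
force: [0.7, 0.1, 0.4]
grip_width: 0.0499
grasp_force: 0.0
t 2.98 pos [ 0.5346 -0.2421  0.0489] rot [ 1.799e+02 -1.000e-01  1.000e+00] F [0.7 0.1 0.4] w 0.0499 g 0.0
turn 0.0 xyz [-0.1   0.04  0.15]
```

```bash
python3 -m jog '[[0.2,0,0,0,0],[0.2,0,0,0,0],[0.2,0,0,0,0],[0.2,0,0,0,0],[0.2,0,0,-0.5,0],[0.2,0,0,-1,0],[0.2,0,0,-1,0],[0.2,0,0,-0.5,0],[0.2,0,0,0,0]]' 25
python3 go.py 0.5325 -0.09 0.0389 1
```

```text
time_s: 3.73
tool_pos: [0.5352, -0.2419, 0.1102]
tool_rot: [179.9, -0.2, 1.0]
force: [0.7, -0.4, -3.3]
grip_width: 0.0299
grasp_force: 25.0
t 3.73 pos [ 0.5352 -0.2419  0.1102] rot [179.9  -0.2   1. ] F [ 0.7 -0.4 -3.3] w 0.0299 g 25.0
turn 0.001 xyz [-0.   -7.6   3.56]
```

```bash
python3 -m jog '[[0.2,0,-0.6,0,0],[0.2,0,-1,0,0],[0.2,0,-1,0,0],[0.2,0,-1,0,0],[0.2,0,-1,0,0],[0.2,0,-1,0,0],[0.2,0,-1,0,0],[0.2,0,-0.7,0.5,0],[0.2,0,-0.3,1,0],[0.2,0,0,1,0],[0.2,0,0,0.4,0],[0.2,0,0,0,0]]'
python3 go.py 0.5325 -0.09 0.0389 1
```

```text
time_s: 4.73
tool_pos: [0.5277, -0.0885, 0.0462]
tool_rot: [-179.9, 0.4, 1.1]
force: [-0.6, 0.5, -3.9]
grip_width: 0.0297
grasp_force: 25.0
t 4.73 pos [ 0.5277 -0.0885  0.0462] rot [-179.9    0.4    1.1] F [-0.6  0.5 -3.9] w 0.0297 g 25.0
turn 0.002 xyz [0.24 0.08 0.36]
```

```bash
python3 -m jog '[[0.2,0,0,0.15,0],[0.2,0,0,0.1,0],[0.2,0,0,0.05,0],[0.2,0,0,0,0]]'
python3 go.py 0.5325 -0.09 0.0389 1
python3 -m jog '[[0.2,0,0,0.03,0],[0.2,0,0,0.03,0],[0.2,0,0,0,0]]'
```

```text
time_s: 5.07
tool_pos: [0.5314, -0.09, 0.0441]
tool_rot: [180.0, -0.1, 1.0]
force: [-0.8, 0.0, -3.9]
grip_width: 0.0296
grasp_force: 25.0
t 5.07 pos [ 0.5314 -0.09    0.0441] rot [ 1.8e+02 -1.0e-01  1.0e+00] F [-0.8  0.  -3.9] w 0.0296 g 25.0
turn -0.0 xyz [0.05 0.   0.26]
time_s: 5.32
tool_pos: [0.5311, -0.0898, 0.0425]
tool_rot: [180.0, -0.0, 1.0]
force: [0.2, 0.3, -4.0]
grip_width: 0.0299
grasp_force: 25.0
```

```bash
python3 -m jog '[[0.2,0,0,0.05,0],[0.2,0,0,0.05,0],[0.2,0,0,0.03,0],[0.2,0,0,0,0]]'
python3 -m jog '[[0.2,0,0,0.03,0],[0.2,0,0,0.02,0],[0.2,0,0,0,0]]'
```

```text
time_s: 5.65
tool_pos: [0.5308, -0.0896, 0.0395]
tool_rot: [-180.0, 0.0, 1.0]
force: [-0.2, 1.8, -3.4]
grip_width: 0.0299
grasp_force: 25.0
time_s: 5.9
tool_pos: [0.5309, -0.0897, 0.0386]
tool_rot: [180.0, 0.0, 1.0]
force: [0.2, -0.2, -3.6]
grip_width: 0.0296
grasp_force: 25.0
```

```bash
python3 -m jog '[[0.2,0,0,0.03,0],[0.2,0,0,0.03,0],[0.2,0,0,0,0]]'
python3 -m jog '[[0.2,0,0,0.03,0],[0.2,0,0,0.02,0],[0.2,0,0,0,0]]'
```

```text
time_s: 6.15
tool_pos: [0.5311, -0.0897, 0.038]
tool_rot: [180.0, 0.0, 1.0]
force: [-1.4, 0.4, 1.2]
grip_width: 0.0295
grasp_force: 25.0
time_s: 6.4
tool_pos: [0.5311, -0.0897, 0.038]
tool_rot: [180.0, 0.0, 1.0]
force: [-5.4, 0.7, 9.2]
grip_width: 0.03
grasp_force: 25.0
```

```bash
python3 -m jog '[[0.2,0,0,-0.04,0],[0.5,0,0,0,0],[0.5,0,0,0,0],[0.5,0,0,0,0],[0.5,0,0,-0.4,0],[0.5,0,0,-0.4,0],[0.5,0,0,-0.4,0],[0.5,0,0,0,0]]'
python3 -m jog '[[0.5,0,-0.15,0,0],[0.5,0,-0.15,0,0],[0.5,0,-0.1,0,0],[0.5,0,-0.1,0,0],[0.5,0,-0.1,0,0],[0.5,0,0,0,0]]'
python3 -m jog '[[0.5,0,-0.1,0,0],[0.5,0,-0.1,0,0],[0.5,0,0,0,0]]'
cat > prof.py <<'E'
# profile of the cartridge seen from the scene and top cameras, in the y-z plane near its middle
from cell import read_camera
from h import *
for n in("scene","top"):
    c=read_camera(n);P=cloud(c);q=P[(P[:,0]>.48)&(P[:,0]<.59)&(P[:,1]>-.17)&(P[:,1]<.04)&(P[:,2]>.006)&(P[:,2]<.075)]
    print(n,[(int(1000*(a+.004)),round(1000*float(np.percentile(q[(q[:,1]>=a)&(q[:,1]<a+.008),2],90)))) for a in np.arange(-.17,.04,.008) if ((q[:,1]>=a)&(q[:,1]<a+.008)).sum()>8])
E
python3 prof.py
```

```text
time_s: 7.07
tool_pos: [0.5328, -0.0899, 0.0638]
tool_rot: [179.9, -0.2, 1.0]
force: [0.1, -0.7, -0.7]
grip_width: 0.0436
grasp_force: 0.0
time_s: 7.57
tool_pos: [0.5308, -0.0774, 0.0613]
tool_rot: [180.0, 0.0, 1.0]
force: [-0.6, -1.0, 1.2]
grip_width: 0.0437
grasp_force: 0.9
time_s: 7.82
tool_pos: [0.5307, -0.0728, 0.0613]
tool_rot: [-180.0, 0.0, 1.1]
force: [1.0, -0.7, 1.5]
grip_width: 0.0435
grasp_force: 0.8
scene [(-101, 68), (-93, 70), (-85, 66), (-77, 65), (-69, 63), (-61, 62), (-45, 62), (-37, 69)]
top [(26, 7), (34, 9)]
```

```bash
python3 -m jog '[[0.5,0,-0.1,0,0],[0.5,0,-0.1,0,0],[0.5,0,-0.1,0,0],[0.5,0,0,0,0]]'
python3 prof.py
python3 -m jog '[[0.5,0,-0.1,0,0],[0.5,0,-0.1,0,0],[0.5,0,0,0,0]]'
python3 prof.py
python3 - <<'E'
from cell import read_camera
import cv2
c=read_camera("scene")["color"][150:300,200:400];cv2.imwrite("pics/tilt1.png",cv2.resize(c,(800,600),interpolation=2)[:,:,::-1])
E
```

```text
time_s: 8.25
tool_pos: [0.5303, -0.0665, 0.0611]
tool_rot: [-179.9, 0.0, 1.1]
force: [-0.2, 0.1, 0.4]
grip_width: 0.0432
grasp_force: 0.0
scene [(-93, 71), (-85, 70), (-77, 66), (-69, 67), (-61, 63), (-53, 60), (-45, 58), (-37, 65)]
top []
time_s: 8.6
tool_pos: [0.5304, -0.0629, 0.0612]
tool_rot: [-180.0, 0.0, 1.1]
force: [0.4, 2.2, 0.2]
grip_width: 0.0432
grasp_force: 0.5
scene [(-93, 66), (-85, 69), (-77, 52), (-69, 63), (-61, 67), (-53, 63), (-45, 58), (-37, 55), (-29, 69)]
top []
```

View pics/tilt1.png

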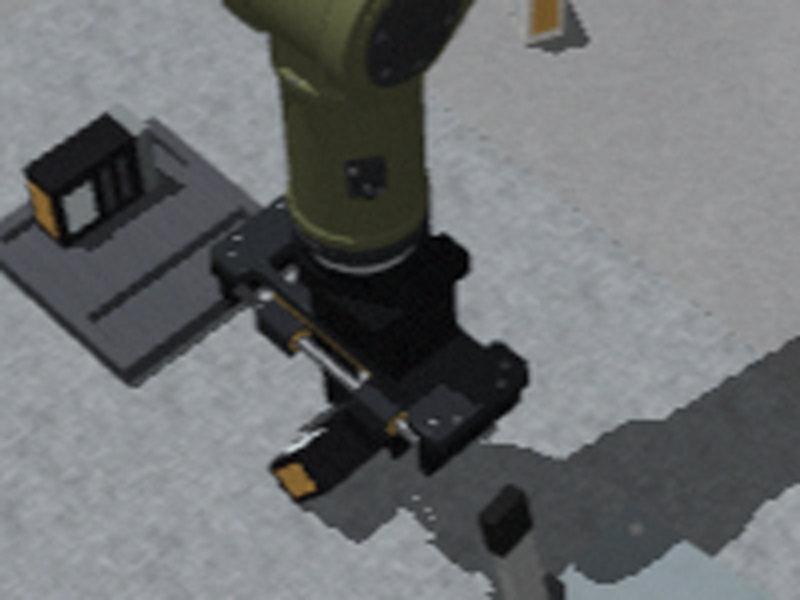

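The crop shows the cartridge tilted about 30° and leaning on the far finger; its end face is at crop (300,480), clear of the bench. I'll widen the rear side, lower the tips and let it down.

```bash
python3 -m jog '[[0.54,0,0.08,0.05,0],[0.58,0,0.09,0.05,0],[0.62,0,0.09,0.05,0],[0.66,0,0.09,0.1,0],[0.7,0,0.09,0.1,0],[0.74,0,0.09,0.1,0],[0.74,0,0,0,0]]'
python3 go.py 0.5308 -0.072 0.025 1;python3 prof.py
```

```text
time_s: 9.33
tool_pos: [0.5303, -0.0749, 0.0517]
tool_rot: [180.0, 0.1, 1.0]
force: [-0.7, 0.0, -0.5]
grip_width: 0.0632
grasp_force: 0.0
t 9.33 pos [ 0.5303 -0.0749  0.0517] rot [1.8e+02 1.0e-01 1.0e+00] F [-0.7  0.  -0.5] w 0.0632 g 0.0
turn -0.001 xyz [ 0.03 -0.15  1.34]
scene [(-109, 66), (-101, 66), (-93, 31), (-85, 39), (-77, 55), (-69, 67), (-61, 66), (-53, 61), (-45, 57), (-37, 51), (-29, 62)]
top [(-45, 56), (34, 9)]
```

```bash
python3 -m jog '[[0.74,0,0,0.3,0],[0.74,0,0,0.35,0],[0.74,0,0,0.35,0],[0.74,0,0,0.3,0],[0.74,0,0,0,0]]'
python3 -m jog '[[0.77,0,-0.08,0,0],[0.8,0,-0.08,0,0],[0.83,0,-0.08,0,0],[0.86,0,-0.08,0,0],[0.89,0,-0.08,0,0],[0.89,0,0,0,0]]'
python3 prof.py
```

```text
time_s: 9.85
tool_pos: [0.5294, -0.0741, 0.0245]
tool_rot: [-180.0, 0.2, 1.0]
force: [0.0, 0.1, -0.5]
grip_width: 0.0645
grasp_force: 0.1
time_s: 10.35
tool_pos: [0.5306, -0.0656, 0.0265]
tool_rot: [-180.0, -0.0, 1.1]
force: [0.0, 0.5, -0.4]
grip_width: 0.0766
grasp_force: 0.4
scene [(-109, 69), (-101, 53), (-85, 32), (-77, 38), (-69, 43), (-61, 49), (-53, 55), (-45, 60), (-37, 58), (-29, 46), (-21, 29)]
top [(-37, 54), (-29, 48)]
```

```bash
python3 -m jog '[[0.91,0,-0.06,0.05,0],[0.93,0,-0.06,0.05,0],[0.95,0,-0.06,0.05,0],[0.97,0,-0.06,0.05,0],[0.98,0,-0.06,0,0],[0.99,0,-0.06,0,0],[1,0,-0.06,0,0],[1,0,-0.06,0,0],[1,0,0,0,0]]'
python3 prof.py
```

```text
time_s: 11.2
tool_pos: [0.5306, -0.0567, 0.0225]
tool_rot: [180.0, -0.0, 1.0]
force: [0.3, 0.1, -0.2]
grip_width: 0.0869
grasp_force: 0.0
scene [(-109, 67), (-101, 62), (-77, 30), (-69, 32), (-61, 33), (-53, 34), (-45, 34), (-37, 33), (-29, 33), (-21, 33), (-13, 30)]
top [(-166, 9), (-21, 34), (-13, 34)]
```

```bash
python3 -m jog '[[1,0,-0.3,0,0],[1,0,-0.3,-0.3,0],[1,0,0,-1,0],[1,0,0,-1,0],[1,0,0,-1,0],[1,0,0,-1,0],[1,0,0,-1,0],[1,0,0,-1,0],[1,0,0,-0.5,0],[1,0,0,0,0]]'
cat > meas.py <<'E'
import sys
from cell import env,read_camera
from h import *
lo,hi,x0,x1,y0,y1=map(float,sys.argv[1:7])
for n in sys.argv[7:]:
    o=env.get_obs();c=read_camera(n)
    if n=="wrist":
        T=np.eye(4);T[:3,:3]=R.from_euler("xyz",o["tool_rot"],degrees=True).as_matrix();T[:3,3]=o["tool_pos"];c["world_from_camera"]=T@c["T_tool_cam"]
    P=cloud(c);q=P[(P[:,2]>lo)&(P[:,2]<hi)&(P[:,0]>x0)&(P[:,0]<x1)&(P[:,1]>y0)&(P[:,1]<y1)]
    r=cv2.minAreaRect(np.float32(q[:,:2]*1000));print(n,len(q),np.round(r[0],1),np.round(r[1],1),round(r[2],2),"z pct",np.percentile(q[:,2],[5,50,95]).round(4))
E
python3 go.py 0.5308 -0.0447 0.033 1; python3 meas.py .02 .045 .45 .61 -.11 .03 wrist scene top
```

```text
time_s: 12.13
tool_pos: [0.5319, -0.0441, 0.1611]
tool_rot: [179.9, -0.3, 1.1]
force: [1.1, -0.8, -0.4]
grip_width: 0.0869
grasp_force: 0.0
t 12.13 pos [ 0.5319 -0.0441  0.1611] rot [179.9  -0.3   1.1] F [ 1.1 -0.8 -0.4] w 0.0869 g 0.0
turn 0.001 xyz [-0.06  0.03  6.41]
wrist 10321 [531.1 -46.2] [115.7  60.4] 1.18 z pct [0.0298 0.0311 0.0323]
scene 1064 [528.6 -45.3] [122.9  64.6] 1.61 z pct [0.0241 0.0299 0.0343]Traceback (most recent call last):
  File "meas.py", line 10, in <module>
    r=cv2.minAreaRect(np.float32(q[:,:2]*1000));print(n,len(q),np.round(r[0],1),np.round(r[1],1),round(r[2],2),"z pct",np.percentile(q[:,2],[5,50,95]).round(4))
                                                                                                                       ~~~~~~~~~~~~~^^^^^^^^^^^^^^^^^^
    return _quantile_unchecked(
        a, q, axis, out, overwrite_input, method, keepdims, weights)
    return _ureduce(a,
                    func=_quantile_ureduce_func,
    ...<5 lines>...
                    overwrite_input=overwrite_input,
                    method=method)
    r = func(a, **kwargs)
    result = _quantile(arr,
                       quantiles=q,
    ...<2 lines>...
                       out=out,
                       weights=wgt)
    slices_having_nans = np.isnan(arr[-1, ...])
                                  ~~~^^^^^^^^^
IndexError: index -1 is out of bounds for axis 0 with size 0
```

The cartridge is now flat on the bench and released: top at z about 0.030, centre (0.531, -0.046), yaw 1.2°. The gripper body is 190 mm along the closing line, so it would foul the open lid and the arm while laying the cartridge in. I'll push both further open first.

```bash
python3 -c "
from cell import env;print(env.get_obs()['qpos'])"
python3 -m jog '[[0.5,0,0,-1,0.15],[0,0,0,-1,0.15],[0,0,0,-1,0.15],[0,0,0,-1,0.15],[0,0,0,-1,0.15],[0,0,0,0,0.15]]'
python3 -c "
from cell import env;print(env.get_obs()['qpos'])"
python3 go.py .5589 .1314 .25 -82.8
```

```text
[ 30.37291751   9.43947181 -30.92229699 105.04887313   5.24734115
  67.01927086 -91.22876014]
time_s: 12.78
tool_pos: [0.5316, -0.0446, 0.2609]
tool_rot: [-179.9, -0.2, -39.8]
force: [0.8, 0.8, 0.1]
grip_width: 0.0552
grasp_force: 0.0
[  28.75924676    4.91091951  -28.31527232   97.22036769    2.40490481
   78.24279873 -129.76206956]
t 12.78 pos [ 0.5316 -0.0446  0.2609] rot [-179.9   -0.2  -39.8] F [0.8 0.8 0.1] w 0.0552 g 0.0
turn 0.955 xyz [-8.56 -2.46  0.54]
```

```bash
python3 -m jog '[[0,0,0,0,-0.15],[0,0,0,0,-0.155],[0,0,0,0,-0.155],[0,0,0,0,-0.155],[0,0,0,0,-0.155],[0,0,0,0,-0.155],[0,0,0,0,-0.155],[0,0,0,0,-0.155],[0,0,0,0,-0.155],[0,0,0,0,-0.155],[0,0,0,0,-0.155],[0,0,0,0,-0.155]]'
python3 -m jog '[[0,0,0,0,-0.155],[0,0,0,0,-0.155],[0,0,0,0,-0.155],[0,0,0,0,-0.155],[0,0,0,0,-0.155],[0,0,0,0,-0.155],[0,0,0,0,-0.155],[0,0,0,0,-0.1],[0,0,0,0,0]]'
python3 -c "
from cell import env;print(env.get_obs()['qpos'])"
python3 go.py .5589 .1314 .25 97.2
```

```text
time_s: 13.78
tool_pos: [0.5294, -0.0446, 0.2564]
tool_rot: [-179.8, 0.1, 44.3]
force: [-0.5, -0.1, 0.8]
grip_width: 0.0003
grasp_force: 0.0
time_s: 14.53
tool_pos: [0.5294, -0.0446, 0.2565]
tool_rot: [-179.8, -0.1, 97.4]
force: [-0.3, -0.3, -0.0]
grip_width: 0.0005
grasp_force: 0.0
[ 34.85332583   5.60281054 -34.86868777  97.37216632   3.22482049
  78.22067762   6.87714745]
t 14.53 pos [ 0.5294 -0.0446  0.2565] rot [-1.798e+02 -1.000e-01  9.740e+01] F [-0.3 -0.3 -0. ] w 0.0005 g 0.0
turn 0.005 xyz [8.55 2.57 0.33]
```

```bash
python3 -m jog '[[0,1,0.4,0,0],[0,1,0.4,0,0],[0,1,0.4,0,0],[0,1,0.4,0,0],[0,1,0.3,0,0],[0,1,0.3,0,0],[0,1,0.3,0,0],[0,1,0.1,0,0],[0,0.7,0,0,0],[0,0,0,0,0]]'
python3 go.py .5589 .1314 .127 97.2
```

```text
time_s: 15.37
tool_pos: [0.5581, 0.1389, 0.2572]
tool_rot: [-179.9, -0.1, 97.5]
force: [-0.8, 0.4, -1.1]
grip_width: 0.0005
grasp_force: 0.0
t 15.37 pos [0.5581 0.1389 0.2572] rot [-1.799e+02 -1.000e-01  9.750e+01] F [-0.8  0.4 -1.1] w 0.0005 g 0.0
turn 0.007 xyz [-0.38 -0.01  6.51]
```

```bash
python3 -m jog '[[0,0,0,1,0],[0,0,0,1,0],[0,0,0,1,0],[0,0,0,1,0],[0,0,0,1,0],[0,0,0,1,0],[0,0,0,0.4,0],[0,0,0,0,0]]'
python3 go.py .5589 .1314 .127 97.2
```

```text
time_s: 16.03
tool_pos: [0.558, 0.1328, 0.1276]
tool_rot: [-179.7, 0.0, 97.2]
force: [-0.8, 0.5, -0.2]
grip_width: 0.0003
grasp_force: 0.0
t 16.03 pos [0.558  0.1328 0.1276] rot [-179.7    0.    97.2] F [-0.8  0.5 -0.2] w 0.0003 g 0.0
turn 0.0 xyz [-0.08  0.04  0.03]
```

```bash
python3 -m jog '[[0,-0.3,0,0,0],[0,-0.3,0,0,0],[0,-0.2,0,0,0],[0,-0.2,0,0,0],[0,-0.2,0,0,0],[0,-0.2,0,0,0],[0,0,0,0,0]]'
python3 -m jog '[[0,-0.1,0,0,0],[0,-0.1,0,0,0],[0,-0.1,0,0,0],[0,0,0,0,0]]'
python3 -m jog '[[0,-0.1,0,0,0],[0,-0.1,0,0,0],[0,0,0,0,0]]'
python3 go.py .563 .097 .127 97.2
```

```text
time_s: 16.62
tool_pos: [0.5635, 0.1062, 0.1306]
tool_rot: [180.0, -0.0, 97.3]
force: [0.2, 0.5, 0.7]
grip_width: 0.0004
grasp_force: 0.1
time_s: 16.95
tool_pos: [0.5638, 0.1009, 0.1302]
tool_rot: [-180.0, -0.0, 97.3]
force: [-0.3, 2.6, -0.4]
grip_width: 0.0004
grasp_force: 0.9
time_s: 17.2
tool_pos: [0.5643, 0.0967, 0.1302]
tool_rot: [-180.0, -0.0, 97.3]
force: [-0.7, 2.6, -0.7]
grip_width: 0.0001
grasp_force: 1.0
t 17.2 pos [0.5643 0.0967 0.1302] rot [-180.    -0.    97.3] F [-0.7  2.6 -0.7] w 0.0001 g 1.0
turn 0.002 xyz [ 0.02 -0.06  0.16]
```

```bash
python3 -m jog '[[0,-0.1,0,0,0],[0,-0.1,0,0,0],[0,-0.05,0,0,0],[0,0,0,0,0]]'
python3 -m jog '[[0,-0.1,0,0,0],[0,-0.05,0,0,0],[0,0,0,0,0]]'
python3 -m jog '[[0,-0.1,0,0,0],[0,-0.05,0,0,0],[0,0,0,0,0]]'
```

```text
time_s: 17.53
tool_pos: [0.5642, 0.096, 0.1302]
tool_rot: [-180.0, -0.3, 97.5]
force: [-2.0, 10.2, -1.8]
grip_width: 0.0008
grasp_force: 3.9
time_s: 17.78
tool_pos: [0.5643, 0.0957, 0.1302]
tool_rot: [180.0, -0.5, 97.6]
force: [-0.8, 13.9, -1.7]
grip_width: 0.0004
grasp_force: 5.6
time_s: 18.03
tool_pos: [0.5643, 0.0954, 0.1303]
tool_rot: [180.0, -0.7, 97.7]
force: [-2.0, 17.3, -4.1]
grip_width: 0.0007
grasp_force: 7.4
```

```bash
python3 -m jog '[[0,1,0,0,0],[0,1,0,0,0],[0,1,0,0,0],[0,1,0,0,0],[0,1,0,0,0],[0,1,0,0,0],[0,1,0,0,0],[0,1,0,0,0],[0,0.5,0,0,0],[0,0,0,0,0]]'
python3 go.py .542 .265 .127 97.2
```

```text
time_s: 18.87
tool_pos: [0.5435, 0.2567, 0.1305]
tool_rot: [180.0, -0.0, 97.5]
force: [-0.2, -0.4, -0.6]
grip_width: 0.0004
grasp_force: 0.0
t 18.87 pos [0.5435 0.2567 0.1305] rot [180.   -0.   97.5] F [-0.2 -0.4 -0.6] w 0.0004 g 0.0
turn 0.007 xyz [ 0.42 -0.02  0.17]
```

```bash
python3 -m jog '[[0,0.25,0,0,0],[0,0.25,0,0,0],[0,0.25,0,0,0],[0,0.2,0,0,0],[0,0.2,0,0,0],[0,0.2,0,0,0],[0,0.15,0,0,0],[0,0,0,0,0]]'
python3 -m jog '[[0,0.15,0,0,0],[0,0.15,0,0,0],[0,0.1,0,0,0],[0,0,0,0,0]]'
python3 -m jog '[[0,0.1,0,0,0],[0,0.1,0,0,0],[0,0,0,0,0]]'
```

```text
time_s: 19.53
tool_pos: [0.5402, 0.2846, 0.1301]
tool_rot: [-180.0, 0.0, 97.4]
force: [-0.8, -1.1, -0.6]
grip_width: 0.0005
grasp_force: 0.1
time_s: 19.87
tool_pos: [0.5391, 0.2925, 0.1302]
tool_rot: [-180.0, 0.0, 97.3]
force: [0.5, -1.6, -1.4]
grip_width: 0.0005
grasp_force: 0.6
time_s: 20.12
tool_pos: [0.5389, 0.2954, 0.1301]
tool_rot: [-180.0, 0.1, 97.3]
force: [-0.5, -3.3, -1.2]
grip_width: 0.0003
grasp_force: 1.7
```

```bash
python3 -m jog '[[0,0.1,0,0,0],[0,0.1,0,0,0],[0,0.1,0,0,0],[0,0,0,0,0]]'
python3 -m jog '[[0,0.1,0,0,0],[0,0.05,0,0,0],[0,0,0,0,0]]'
```

```text
time_s: 20.45
tool_pos: [0.5389, 0.2959, 0.1299]
tool_rot: [-179.8, 0.6, 97.1]
force: [-1.4, -13.1, 4.2]
grip_width: 0.0007
grasp_force: 6.9
time_s: 20.7
tool_pos: [0.5389, 0.2961, 0.1298]
tool_rot: [-179.8, 0.8, 97.0]
force: [-2.9, -19.4, 6.7]
grip_width: 0.0005
grasp_force: 9.4
```

```bash
python3 -m jog '[[0,-1,0,0,0],[0,-1,0,-1,0],[0,-1,0,-1,0],[0,-1,0,-1,0],[0,-1,0,-1,0],[0,-1,0,-1,0],[0,-1,0,-0.5,0],[0,-1,0,0,0],[0,-1,0,0,0],[0,-1,0,0,0],[0,-1,0,0,0],[0,-1,0,0,0]]'
python3 -m jog '[[0,-1,-0.1,0,0],[0,-1,-0.3,0,0],[0,-1,-0.5,0,0],[0.5,-1,-0.5,0,0.15],[1,0,0,0,0.15],[1,0,0,0,0.155],[1,0,0,0,0.155],[1,0,0,0,0.155],[1,0,0,0,0.155],[1,0,0,0,0.155],[1,0,0,0,0.155],[1,0,0,0,0.155]]'
python3 -m jog '[[1,0,0,0,0.155],[1,0,0,0,0.155],[1,0,0,0,0.155],[1,0,0,0,0.155],[1,0,0,0,0.1],[1,0,0,0,0]]'
python3 go.py .531 -.0457 .037 1.2
```

```text
time_s: 21.7
tool_pos: [0.5687, 0.0677, 0.241]
tool_rot: [179.9, -0.1, 97.4]
force: [0.2, 0.3, 0.0]
grip_width: 0.0008
grasp_force: 0.0
time_s: 22.7
tool_pos: [0.5513, -0.0143, 0.2409]
tool_rot: [180.0, -0.1, 34.7]
force: [0.1, -0.4, 0.6]
grip_width: 0.0527
grasp_force: 0.0
time_s: 23.2
tool_pos: [0.5513, -0.0145, 0.2408]
tool_rot: [-179.9, -0.1, 2.6]
force: [-0.4, -0.0, -0.3]
grip_width: 0.0852
grasp_force: 0.0
t 23.2 pos [ 0.5513 -0.0145  0.2408] rot [-1.799e+02 -1.000e-01  2.600e+00] F [-0.4 -0.  -0.3] w 0.0852 g 0.0
turn 0.03 xyz [-1.05  1.54 10.19]
```

```bash
python3 -m jog '[[1,-0.5,0.8,0,0.03],[1,-0.55,0.75,1,0],[1,0,0,1,0],[1,0,0,1,0],[1,0,0,1,0],[1,0,0,1,0],[1,0,0,0,0],[1,0,0,0,0]]'
python3 go.py .531 -.0457 .037 1.2
python3 meas.py .02 .045 .45 .61 -.11 .03 wrist
```

```text
time_s: 23.87
tool_pos: [0.53, -0.0476, 0.1399]
tool_rot: [-180.0, 0.1, 1.3]
force: [-0.4, 0.6, 0.4]
grip_width: 0.0872
grasp_force: 0.0
t 23.87 pos [ 0.53   -0.0476  0.1399] rot [-1.8e+02  1.0e-01  1.3e+00] F [-0.4  0.6  0.4] w 0.0872 g 0.0
turn 0.002 xyz [ 0.05 -0.09  5.15]
wrist 11341 [534. -46.] [109.3  60.3] 1.2 z pct [0.0298 0.0311 0.0323]
```

```bash
python3 -m jog '[[1,0.05,-0.09,1,0],[1,0,0,1,0],[1,0,0,1,0],[1,0,0,1,0],[1,0,0,0.8,0],[1,0,0,0.3,0],[1,0,0,0,0],[0.6,0,0,0,0],[0.6,0,0,0,0],[0.6,0,0,0,0],[0.6,0,0,0,0],[0.6,0,0,0,0]]' 35
python3 go.py .531 -.0457 .037 1.2
```

```text
time_s: 24.92
tool_pos: [0.5322, -0.0458, 0.0391]
tool_rot: [180.0, -0.1, 1.2]
force: [0.3, -0.7, 0.3]
grip_width: 0.0614
grasp_force: 0.0
t 24.92 pos [ 0.5322 -0.0458  0.0391] rot [ 1.8e+02 -1.0e-01  1.2e+00] F [ 0.3 -0.7  0.3] w 0.0614 g 0.0
turn 0.001 xyz [-0.06 -0.    0.1 ]
```

```bash
python3 -m jog '[[0.72,0,0,0.12,0],[0.5,0,0,0,0],[0.5,0,0,0,0],[0.5,0,0,0,0],[0.5,0,0,0,0]]' 35
python3 go.py .531 -.0457 .037 1.2
python3 -m jog '[[0.5,0,0,-0.4,0],[0.5,0,0,-1,0],[0.5,0,0,-1,0],[0.5,0,0,-1,0],[0.5,0,0,-1,0],[0.5,0,0,-1,0],[0.5,0,0,-1,0],[0.5,0,0,-1,0],[0.5,0,0,-1,-0.13],[0.5,0,0,0,0]]'
python3 go.py .5505 .186 .20 7.2
python3 meas.py .12 .2 .45 .61 -.11 .03 scene
```

```text
time_s: 25.33
tool_pos: [0.5315, -0.0457, 0.0357]
tool_rot: [180.0, 0.0, 1.2]
force: [-0.3, -0.5, -1.0]
grip_width: 0.0595
grasp_force: 35.0
t 25.33 pos [ 0.5315 -0.0457  0.0357] rot [180.    0.    1.2] F [-0.3 -0.5 -1. ] w 0.0595 g 35.0
turn 0.001 xyz [-0.02 -0.   -0.06]
time_s: 26.17
tool_pos: [0.5338, -0.0454, 0.2081]
tool_rot: [179.9, -0.4, 7.3]
force: [0.4, 1.0, -3.3]
grip_width: 0.0598
grasp_force: 35.0
t 26.17 pos [ 0.5338 -0.0454  0.2081] rot [179.9  -0.4   7.3] F [ 0.4  1.  -3.3] w 0.0598 g 35.0
turn 0.002 xyz [  2.28 -11.37   0.41]
scene 325 [551.  -44.7] [76.9 89.6] 87.97 z pct [0.1761 0.1916 0.1997]
```

```bash
python3 -m jog '[[0.5,0.2,-0.6,-0.5,0],[0.5,0.2,-1,0,0],[0.5,0.2,-1,0,0],[0.5,0.2,-1,0,0],[0.5,0.2,-1,0,0],[0.5,0.2,-1,0,0],[0.5,0.2,-1,0,0],[0.5,0.2,-1,0,0],[0.5,0.2,-1,0,0],[0.5,0.2,-1,0,0],[0.5,0.2,-1,0,0],[0.5,0.1,-0.6,0,0]]'
python3 -m jog '[[0.5,0,0,0,0],[0.5,0,0,0,0]]'
python3 go.py .5535 .186 .12 7.2
python3 - <<'E'
from cell import env,read_camera
from h import *
o=env.get_obs();c=read_camera("wrist")
T=np.eye(4);T[:3,:3]=R.from_euler("xyz",o["tool_rot"],degrees=True).as_matrix();T[:3,3]=o["tool_pos"];c["world_from_camera"]=T@c["T_tool_cam"]
np.savez("w2.npz",**c);cv2.imwrite("pics/w2.png",c["color"][:,:,::-1])
v,u=np.mgrid[:480,:640];P=world(c,np.c_[u.ravel(),v.ravel()])
for lo,hi in((.026,.035),(.015,.0245)):
    m=((P[:,2]>lo)&(P[:,2]<hi)&(P[:,0]>.4)&(P[:,0]<.7)&(P[:,1]>.05)&(P[:,1]<.32)&(c["range_z"].ravel()>0)).reshape(480,640).astype(np.uint8)
    k,l,st,_=cv2.connectedComponentsWithStats(m,connectivity=4);i=1+np.argmax(st[1:,4]);q=P[(l==i).ravel()]
    r=cv2.minAreaRect(np.float32(q[:,:2]*1000));print(len(q),np.round(cv2.boxPoints(r)).tolist(),np.round(r[2],1))
E
```

```text
time_s: 27.22
tool_pos: [0.548, 0.1861, 0.2126]
tool_rot: [-179.9, 0.2, 7.2]
force: [0.2, 0.7, -3.3]
grip_width: 0.0596
grasp_force: 35.0
time_s: 27.38
tool_pos: [0.5488, 0.183, 0.213]
tool_rot: [180.0, 0.1, 7.2]
force: [0.3, -1.9, -3.9]
grip_width: 0.0597
grasp_force: 35.0
t 27.38 pos [0.5488 0.183  0.213 ] rot [1.8e+02 1.0e-01 7.2e+00] F [ 0.3 -1.9 -3.9] w 0.0597 g 35.0
turn -0.001 xyz [ 0.25 -0.12  4.65]
20539 [[464.0, 273.0], [487.0, 81.0], [674.0, 104.0], [650.0, 296.0]] 7.1
1368 [[588.0, 225.0], [597.0, 155.0], [621.0, 158.0], [612.0, 228.0]] 7.2
```

View pics/w2.png

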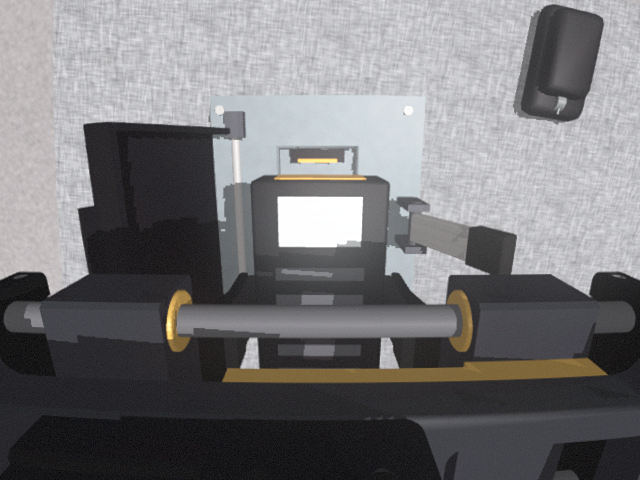

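The view past the held cartridge shows the bay's far end at about (318,160), lined up with the cartridge's far end at (318,180). The lid on the left and the arm on the right are both leaning well outward. Lowering now.

```bash
python3 -m jog '[[0.5,0.33,-0.12,0.5,0],[0.5,0,0,1,0],[0.5,0,0,1,0],[0.5,0,0,1,0],[0.5,0,0,1,0],[0.5,0,0,1,0],[0.5,0,0,0.7,0],[0.5,0,0,0,0],[0.5,0,0,0,0]]'
python3 go.py .555 .1862 .0557 7.2
```

```text
time_s: 28.18
tool_pos: [0.5557, 0.1846, 0.089]
tool_rot: [180.0, 0.1, 7.0]
force: [0.8, -0.6, -2.7]
grip_width: 0.0595
grasp_force: 35.0
t 28.18 pos [0.5557 0.1846 0.089 ] rot [1.8e+02 1.0e-01 7.0e+00] F [ 0.8 -0.6 -2.7] w 0.0595 g 35.0
turn -0.004 xyz [-0.02 -0.08  1.67]
```

```bash
python3 -m jog '[[0.5,0,-0.08,0.3,0],[0.5,0,0,0.3,0],[0.5,0,0,0.2,0],[0.5,0,0,0.15,0],[0.5,0,0,0,0]]'
python3 -m jog '[[0.5,0,0,0.15,0],[0.5,0,0,0.15,0],[0.5,0,0,0.1,0],[0.5,0,0,0,0]]'
python3 go.py .555 .1862 .0557 7.2
```

```text
time_s: 28.6
tool_pos: [0.5554, 0.1869, 0.0704]
tool_rot: [180.0, 0.0, 7.1]
force: [0.3, -0.3, -4.2]
grip_width: 0.0596
grasp_force: 35.0
time_s: 28.93
tool_pos: [0.5554, 0.1869, 0.0624]
tool_rot: [180.0, 0.0, 7.1]
force: [-0.1, -0.8, -2.9]
grip_width: 0.06
grasp_force: 35.0
t 28.93 pos [0.5554 0.1869 0.0624] rot [180.    0.    7.1] F [-0.1 -0.8 -2.9] w 0.06 g 35.0
turn -0.002 xyz [-0.02  0.03  0.33]
```

```bash
python3 -m jog '[[0.5,0,0,0.1,0],[0.5,0,0,0.1,0],[0.5,0,0,0.05,0],[0.5,0,0,0,0]]'
python3 -m jog '[[0.5,0,0,0.04,0],[0.5,0,0,0.03,0],[0.5,0,0,0,0]]'
python3 -m jog '[[0.5,0,0,0.03,0],[0.5,0,0,0.02,0],[0.5,0,0,0,0]]'
```

```text
time_s: 29.27
tool_pos: [0.5555, 0.187, 0.0576]
tool_rot: [180.0, 0.0, 7.1]
force: [-0.3, -0.3, -3.2]
grip_width: 0.0596
grasp_force: 35.0
time_s: 29.52
tool_pos: [0.5557, 0.1871, 0.0564]
tool_rot: [180.0, 0.0, 7.1]
force: [0.0, -0.1, -4.3]
grip_width: 0.0595
grasp_force: 35.0
time_s: 29.77
tool_pos: [0.5558, 0.1871, 0.0557]
tool_rot: [180.0, -0.0, 7.1]
force: [-0.9, -0.4, -2.1]
grip_width: 0.0597
grasp_force: 35.0
```

```bash
python3 -m jog '[[0.5,0,0,0.04,0],[0.5,0,0,0.02,0],[0.5,0,0,0,0]]'
python3 -m jog '[[0.75,0,0,0,0],[0.8,0,0,0,0],[0.85,0,0,0,0],[0.85,0,0,0,0],[0.85,0,0,-0.5,0],[0.85,0,0,-1,0],[0.85,0,0,-1,0],[0.85,0,0,-1,0],[0.85,0,0,-1,0],[0.85,0,0,-1,0],[0.85,0,0,-1,0],[0.85,0,0,-1,0]]'
python3 -m jog '[[0.85,0,0,-1,0],[0.85,0,0,-0.5,0],[0.85,0,0,0,0]]'
python3 meas.py .042 .058 .46 .64 .13 .245 wrist scene
```

```text
time_s: 30.02
tool_pos: [0.5558, 0.1872, 0.0557]
tool_rot: [180.0, -0.0, 7.1]
force: [-3.8, -0.9, 6.8]
grip_width: 0.0596
grasp_force: 35.0
time_s: 31.02
tool_pos: [0.5557, 0.1873, 0.2061]
tool_rot: [-180.0, -0.0, 7.1]
force: [0.3, 0.4, -0.5]
grip_width: 0.0737
grasp_force: 0.0
time_s: 31.27
tool_pos: [0.557, 0.1879, 0.2375]
tool_rot: [-180.0, -0.3, 7.1]
force: [1.3, -0.1, 0.0]
grip_width: 0.0741
grasp_force: 0.0
wrist 7649 [538.9 204.1] [144.5  99.2] 6.9 z pct [0.0497 0.0511 0.0523]
scene 1383 [538.9 204.2] [146.2  96.7] 6.56 z pct [0.0453 0.0498 0.054 ]
```

The cartridge is seated: its top is level at 0.050–0.051. Now the lid. I'll turn the closed gripper crosswise and go round to the left side of the lid.

```bash
python3 -m jog '[[0.4,0,0,0,-0.15],[0,0,0,0,-0.155],[0,0,0,0,-0.155],[0,0,0,0,-0.155],[0,0,0,0,-0.155],[0,0,0,0,-0.155],[0,0,0,0,-0.155],[0,0,0,0,-0.155],[0,0,0,0,-0.155],[0,0,0,0,-0.155],[0,0,0,0,-0.155],[0,0,0,0,-0.155]]'
python3 -m jog '[[0,0,0,0,-0.145],[0,0.5,0,0,0],[0,1,0,0,0],[0,1,0,0,0],[0,1,0,0,0],[0,1,0,0,0],[0,1,0,0,0],[0,1,0,0,0],[0,1,0,0,0],[0,1,0,0,0],[0,0.5,0,0,0],[0,0,0,0,0]]'
python3 go.py .5306 .3596 .132 97.2;python3 -c "
from cell import env;print(env.get_obs()['qpos'])"
```

```text
time_s: 32.37
tool_pos: [0.5548, 0.1867, 0.2324]
tool_rot: [-179.8, 0.0, 90.9]
force: [-0.2, -0.8, -0.3]
grip_width: 0.004
grasp_force: 0.0
time_s: 33.37
tool_pos: [0.531, 0.3691, 0.2333]
tool_rot: [-179.9, -0.1, 97.3]
force: [-0.3, -0.2, 0.4]
grip_width: 0.0003
grasp_force: 0.0
t 33.37 pos [0.531  0.3691 0.2333] rot [-1.799e+02 -1.000e-01  9.730e+01] F [-0.3 -0.2  0.4] w 0.0003 g 0.0
turn 0.002 xyz [-0.47 -0.08  5.07]
[  0.34714142  25.88240614 -50.80057425  82.70542012  19.87979287
  80.86150271 -43.48776814]
```

```bash
python3 -m jog '[[0,0,0,1,0],[0,0,0,1,0],[0,0,0,1,0],[0,0,0,1,0],[0,0,0,0.95,0],[0,0,0,0,0],[0,-0.4,0,0,0],[0,-0.4,0,0,0],[0,-0.3,0,0,0],[0,0,0,0,0]]'
python3 -m jog '[[0,-0.3,0,0,0],[0,-0.3,0,0,0],[0,-0.3,0,0,0],[0,-0.3,0,0,0],[0,-0.3,0,0,0],[0,-0.3,0,0,0],[0,-0.3,0,0,0],[0,-0.3,0,0,0],[0,0,0,0,0]]'
python3 go.py .5537 .1762 .132 97.2
```

```text
time_s: 34.2
tool_pos: [0.5373, 0.3437, 0.1375]
tool_rot: [179.8, -0.1, 97.0]
force: [-0.5, 1.5, 0.1]
grip_width: 0.0003
grasp_force: 0.7
time_s: 34.95
tool_pos: [0.5426, 0.2935, 0.1347]
tool_rot: [-179.9, 0.1, 97.0]
force: [0.3, -0.3, 0.2]
grip_width: 0.0008
grasp_force: 0.0
t 34.95 pos [0.5426 0.2935 0.1347] rot [-1.799e+02  1.000e-01  9.700e+01] F [ 0.3 -0.3  0.2] w 0.0008 g 0.0
turn -0.005 xyz [-5.89 -0.18  0.13]
```

```bash
python3 -m jog '[[0,-0.4,0,0,0],[0,-0.4,0,0,0],[0,-0.4,0,0,0],[0,-0.4,0,0,0],[0,-0.4,0,0,0],[0,-0.4,0,0,0],[0,-0.4,0,0,0],[0,-0.4,0,0,0],[0,-0.3,0,0,0],[0,0,0,0,0]]'
python3 go.py .5537 .1762 .132 97.2
python3 - <<'E'
from cell import read_camera
import cv2
c=read_camera("scene")["color"][200:440,260:580];cv2.imwrite("pics/lid1.png",cv2.resize(c,(800,600),interpolation=2)[:,:,::-1])
E
```

```text
time_s: 35.78
tool_pos: [0.5512, 0.224, 0.1348]
tool_rot: [-179.9, 0.1, 96.9]
force: [-0.8, -0.3, 1.0]
grip_width: 0.0006
grasp_force: 0.1
t 35.78 pos [0.5512 0.224  0.1348] rot [-1.799e+02  1.000e-01  9.690e+01] F [-0.8 -0.3  1. ] w 0.0006 g 0.1
turn -0.006 xyz [-2.39 -0.18  0.14]
```

View pics/lid1.png

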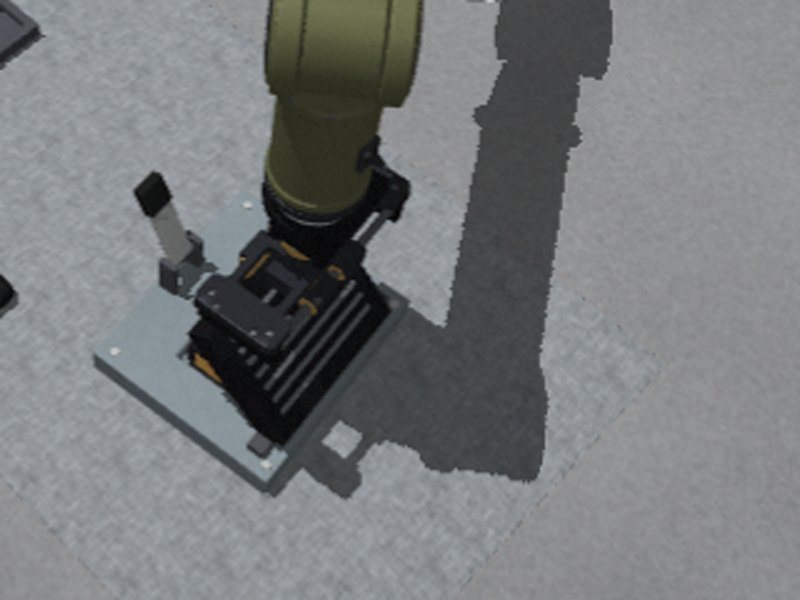

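The lid, at (310,350), is about half closed under the fingers. The hold-down at (165,220) is still open. I'll continue to the right and then press down.

```bash
python3 -m jog '[[0,-0.4,0,0,0],[0,-0.4,0,0,0],[0,-0.4,0,0,0],[0,-0.4,0,0,0],[0,-0.4,0,0.1,0],[0,-0.4,0,0.2,0],[0,0,0,0.3,0],[0,0,0,0.3,0],[0,0,0,0.3,0],[0,0,0,0,0]]'
python3 go.py .5537 .1762 .074 97.2
```

```text
time_s: 36.67
tool_pos: [0.5557, 0.179, 0.1096]
tool_rot: [-179.9, 0.0, 97.1]
force: [0.1, 0.1, 0.7]
grip_width: 0.0002
grasp_force: 0.0
t 36.67 pos [0.5557 0.179  0.1096] rot [-179.9    0.    97.1] F [0.1 0.1 0.7] w 0.0002 g 0.0
turn -0.002 xyz [-0.13 -0.12  1.78]
```

```bash
python3 -m jog '[[0,0,0,0.3,0],[0,0,0,0.3,0],[0,0,0,0.3,0],[0,0,0,0.3,0],[0,0,0,0.2,0],[0,0,0,0,0]]'
python3 -m jog '[[0,0,0,0.15,0],[0,0,0,0.15,0],[0,0,0,0,0]]'
python3 -m jog '[[0,0,0,0.1,0],[0,0,0,0.1,0],[0,0,0,0,0]]'
```

```text
time_s: 37.17
tool_pos: [0.556, 0.179, 0.082]
tool_rot: [-179.9, 0.0, 97.1]
force: [0.3, 0.0, -0.3]
grip_width: 0.0004
grasp_force: 0.0
time_s: 37.42
tool_pos: [0.5566, 0.1791, 0.0768]
tool_rot: [-180.0, 0.0, 97.1]
force: [0.5, -0.7, 0.5]
grip_width: 0.0001
grasp_force: 0.0
time_s: 37.67
tool_pos: [0.5569, 0.1791, 0.0744]
tool_rot: [180.0, 0.1, 97.1]
force: [-2.8, -2.1, 7.8]
grip_width: 0.0004
grasp_force: 4.3
```

```bash
python3 -m jog '[[0,0,0,0.1,0],[0,0,0,0.1,0],[0,0,0,0,0]]'
python3 -m jog '[[0,0,0,-0.5,0],[0,0,0,-1,0],[0,0,0,-1,0],[0,0,0,-1,0],[0,0,0,-1,0],[0,0,0,-1,0],[0,0,0,-1,0],[0,0,0,-1,0],[0,0,0,0,0]]'
python3 meas.py .05 .065 .44 .66 .09 .3 wrist
python3 go.py .5713 .0372 .215 97.2
```

```text
time_s: 37.92
tool_pos: [0.557, 0.1792, 0.0741]
tool_rot: [180.0, 0.2, 97.1]
force: [-11.7, -6.4, 32.3]
grip_width: 0.0003
grasp_force: 16.4
time_s: 38.67
tool_pos: [0.5586, 0.1805, 0.2234]
tool_rot: [179.6, -0.1, 97.1]
force: [0.4, 0.3, -0.1]
grip_width: 0.0006
grasp_force: 0.0
wrist 24842 [550.9 195.6] [164.6 123.4] 6.8 z pct [0.0569 0.0582 0.0594]
t 38.72 pos [0.5578 0.18   0.2213] rot [179.8  -0.   97.1] F [ 0.3 -0.2 -0.3] w 0.0003 g 0.0
turn -0.002 xyz [-7.17 -0.22  0.32]
```

The lid is shut and level: its top is at 0.057–0.059 over 164 mm. Next is the hold-down arm.

```bash
python3 -m jog '[[0,-0.6,0,0,0],[0,-1,0,0,0],[0,-1,-0.1,0,0],[0,-1,-0.1,0,0],[0,-1,0,0,0],[0,-1,0,0,0],[0,-1,0,0,0],[0,-0.9,0,0,0],[0,0,0,0,0],[0,0,0,0,0]]'
python3 go.py .5713 .0372 .132 97.2
```

```text
time_s: 39.55
tool_pos: [0.5706, 0.0277, 0.2177]
tool_rot: [-179.8, -0.0, 96.9]
force: [0.1, 0.5, 0.6]
grip_width: 0.0001
grasp_force: 0.0
t 39.55 pos [0.5706 0.0277 0.2177] rot [-179.8   -0.    96.9] F [0.1 0.5 0.6] w 0.0001 g 0.0
turn -0.007 xyz [0.47 0.1  4.29]
```

```bash
python3 -m jog '[[0,0,0,1,0],[0,0,0,1,0],[0,0,0,1,0],[0,0,0,1,0],[0,0,0,0.3,0],[0,0,0,0,0]]'
python3 -m jog '[[0,0.35,0,0,0],[0,0.35,0,0,0],[0,0.35,0,0,0],[0,0.35,0,0,0],[0,0.35,0,0,0],[0,0.35,0,0,0],[0,0.35,0,0,0],[0,0.35,0,0,0],[0,0,0,0,0]]'
python3 go.py .5575 .1463 .132 97.2
```

```text
time_s: 40.05
tool_pos: [0.5693, 0.0308, 0.1312]
tool_rot: [-179.7, -0.1, 97.2]
force: [-0.2, -0.4, 0.3]
grip_width: 0.0007
grasp_force: 0.0
time_s: 40.8
tool_pos: [0.564, 0.0878, 0.1334]
tool_rot: [180.0, -0.1, 97.2]
force: [-0.6, 0.3, -0.1]
grip_width: 0.0005
grasp_force: 0.0
t 40.8 pos [0.564  0.0878 0.1334] rot [ 1.80e+02 -1.00e-01  9.72e+01] F [-0.6  0.3 -0.1] w 0.0005 g 0.0
turn 0.001 xyz [2.94 0.05 0.07]
```

```bash
python3 -m jog '[[0,0.35,0,0,0],[0,0.35,0,0,0],[0,0.35,0,0,0],[0,0.35,0,0,0],[0,0.35,0,0,0],[0,0.35,0,0,0],[0,0.35,0,0,0],[0,0.35,0,0,0],[0,0.3,0,0,0],[0,0,0,0,0]]'
python3 go.py .5562 .157 .085 97.2
python3 - <<'E'
from cell import read_camera
import cv2
c=read_camera("scene")["color"][200:440,260:580];cv2.imwrite("pics/arm1.png",cv2.resize(c,(800,600),interpolation=2)[:,:,::-1])
E
```

```text
time_s: 41.63
tool_pos: [0.5562, 0.1494, 0.1336]
tool_rot: [180.0, -0.1, 97.2]
force: [-1.2, 0.7, 0.5]
grip_width: 0.0003
grasp_force: 0.1
t 41.63 pos [0.5562 0.1494 0.1336] rot [ 1.80e+02 -1.00e-01  9.72e+01] F [-1.2  0.7  0.5] w 0.0003 g 0.1
turn 0.001 xyz [0.38 0.05 2.43]
```

View pics/arm1.png

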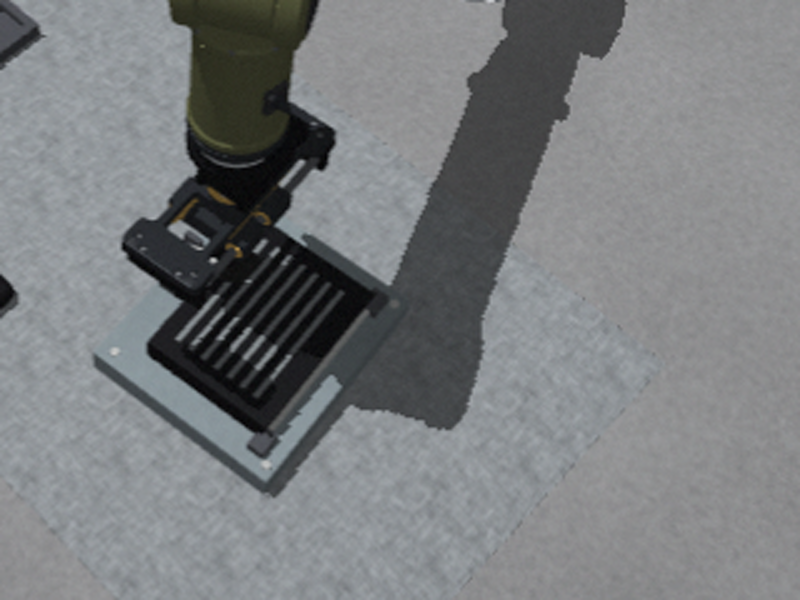

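The lid at (265,330) lies shut, and the arm is hidden under the gripper. Pressing down.

```bash
python3 -m jog '[[0,0.15,0,0.2,0],[0,0.15,0,0.25,0],[0,0.1,0,0.25,0],[0,0.1,0,0.25,0],[0,0,0,0.25,0],[0,0,0,0.25,0],[0,0,0,0.25,0],[0,0,0,0.25,0],[0,0,0,0.2,0],[0,0,0,0,0]]'
python3 -m jog '[[0,0,0,0.1,0],[0,0,0,0.1,0],[0,0,0,0,0]]'
python3 -m jog '[[0,0,0,0.1,0],[0,0,0,0.1,0],[0,0,0,0,0]]'
```

```text
time_s: 42.52
tool_pos: [0.5549, 0.1564, 0.0892]
tool_rot: [-179.9, 0.0, 97.1]
force: [0.1, 0.0, -0.9]
grip_width: 0.0005
grasp_force: 0.0
time_s: 42.77
tool_pos: [0.5553, 0.1566, 0.0861]
tool_rot: [-180.0, 0.0, 97.1]
force: [0.1, -0.3, 0.1]
grip_width: 0.0005
grasp_force: 0.0
time_s: 43.02
tool_pos: [0.5557, 0.1567, 0.0856]
tool_rot: [-180.0, 0.1, 97.1]
force: [-8.5, -3.1, 21.5]
grip_width: 0.0005
grasp_force: 11.1
```

```bash
python3 -m jog '[[0,0,0,0.06,0],[0,0,0,0,0],[0,0,0,-0.5,0],[0,0,0,-1,0],[0,0,0,-1,0],[0,0,0,-1,0],[0,0,0,-1,0],[0,0,0,-1,0],[0,0,0,-1,0],[0,0,0,-1,0],[0,-1,0,0,0],[0,-1,0,0,0]]'
python3 -m jog '[[0,-1,0,-1,0],[0,-1,0,-1,0],[0,-1,0,0,0],[0,-1,0,0,0],[0,-1,0,0,0],[0,-1,0,0,0],[0,-1,0,0,0],[0,-1,0,0,0],[0,-1,0,0,0],[0,-1,0,0,0],[0,0,0,0,0],[0,0,0,0,0]]'
python3 - <<'E'
from cell import read_camera
from h import *
t=read_camera("top");s=read_camera("scene")
a=cv2.resize(t["color"][140:260,140:440],(800,320),interpolation=2);b=cv2.resize(s["color"][170:400,130:530],(800,280)[:2]) if 0 else s["color"][130:410,0:640]
b=cv2.resize(b,(640,280));im=np.zeros((600,800,3),np.uint8);im[:320]=a;im[320:,:640]=b
cv2.imwrite("pics/end.png",im[:,:,::-1])
for n,c in(("top",t),("scene",s)):
    P=cloud(c)-[.5525,.186,0];a=np.radians(7.2);x=P[:,0]*np.cos(a)+P[:,1]*np.sin(a);y=-P[:,0]*np.sin(a)+P[:,1]*np.cos(a)
    m=(abs(x)<.009);print(n,[(k,np.median(P[m&(abs(y*1000-k)<4),2]).round(4)) for k in(-70,-50,-30,-15,0,20,40)])
    m=(abs(x-.05)<.015);print("lid",[(k,np.median(P[m&(abs(y*1000-k)<4),2]).round(4)) for k in(-50,-20,10,40,60)])
E
```

```text
time_s: 44.02
tool_pos: [0.5609, 0.1185, 0.2329]
tool_rot: [179.8, 0.0, 97.3]
force: [-0.4, -0.5, -0.2]
grip_width: 0.0006
grasp_force: 0.0
time_s: 45.02
tool_pos: [0.5849, -0.0828, 0.2707]
tool_rot: [-180.0, -0.0, 96.9]
force: [-0.5, 0.9, 0.2]
grip_width: 0.0007
grasp_force: 0.0
top [(-70, np.float64(0.0684)), (-50, np.float64(0.069)), (-30, np.float64(0.0693)), (-15, np.float64(0.0722)), (0, np.float64(0.0712)), (20, np.float64(0.0574)), (40, np.float64(0.0573))]
lid [(-50, np.float64(0.0573)), (-20, np.float64(0.0586)), (10, np.float64(0.0589)), (40, np.float64(0.0587)), (60, np.float64(0.0594))]
scene [(-70, np.float64(0.0682)), (-50, np.float64(0.0688)), (-30, np.float64(0.0681)), (-15, np.float64(0.0702)), (0, np.float64(0.0702)), (20, np.float64(0.0578)), (40, np.float64(0.0577))]
lid [(-50, np.float64(0.0567)), (-20, np.float64(0.0566)), (10, np.float64(0.0576)), (40, np.float64(0.0576)), (60, np.float64(0.058))]
```

View pics/end.png

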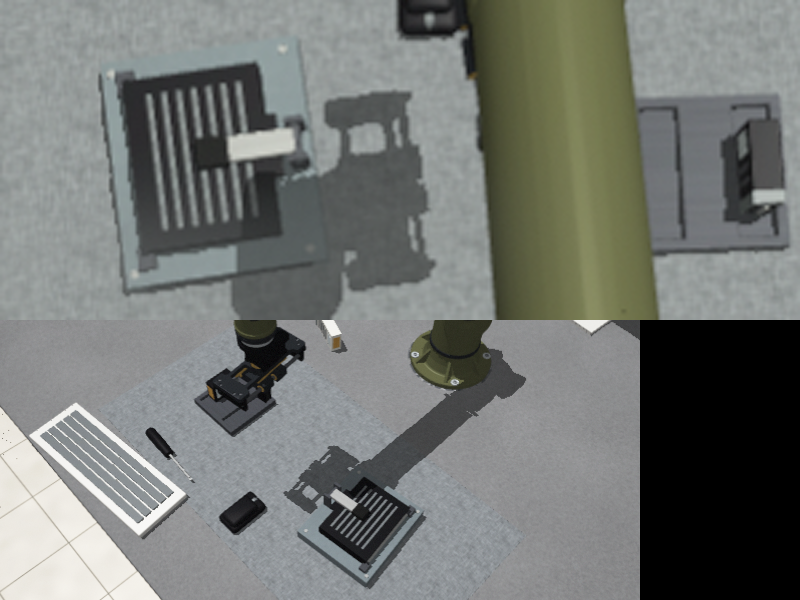

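The lid is shut and the arm lies level on it, at crop (245,148). The blank, the mouse and the screwdriver have not moved, and the robot is clear of everything.

```bash
python3 -c "
from cell import env;print(env.sign_off())"
```

```text
the job is handed in; nothing more can be done
None
```

The job is done and handed in at about 45 s: the cartridge is seated in the bay with its handle end towards the robot, the lid is shut, and the hold-down arm is level on it; to clear the gripper I pushed the lid and arm to their open stops first.

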